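Park a specimen cup in front of the reader on its sprung shuttle

ROBOT

A 7-joint arm with a two-finger parallel gripper is mounted at the origin on a cart in front of the work surface, level with it; the furniture and walls round the work are solid. World frame = base frame: x ahead of the robot, y to its left, z up, the work surface at z = 0. Lengths are in m, angles in rad, forces in N, time in s.
With the tool pointing down it reaches from about 0.425 to 0.925 m from the base axis. Payload 6.8 kg.
Tool frame: the origin (TCP) lies on the centre line of the jaws, within the pads' length; the fingertips stand 14 mm ahead of it and the grasp point (between the pads) lies 5 mm behind it; z points along the fingers, y is the direction in which the jaws open and shut (so a half turn about z gives the same grasp; the last joint's range is limited). The gripper opens to 85 mm and grips with 20 to 120 N. Pads are 22 mm wide; open, the fingers measure 114 mm over their backs; the gripper's body (76 mm by 85 mm) begins 54 mm behind the grasp point. The pads swing forward as they close: fully open they stand 13 mm farther back than shut.
Start: joints at [1.125, 0.477, 0.022, 1.555, -0.011, 1.109, -0.083], TCP at [0.224, -0.637, 0.245] pointing down, gripper open.
Joint ranges: [-2.96, 2.96], [-0.34, 2.1], [-1.41, 1.46], [0.24, 2.44], [-1.37, 4.51], [0.17, 1.92], [-2.96, 2.96]. Speed limits (rad/s): [2.39, 2.39, 3.14, 3.14, 3.14, 3.14, 3.14].

INTERFACE

Orientations are given as a rotation vector (axis times angle).
In Python, from workcell import manip gives the robot as it stands.
- The arm moves only by the tool jog_arm, never from a script. Its argument "moves" is a list of rows, each a list of 7 numbers: the shift along the tool's x, y, z in mm, then the turn, a rotation vector about the tool's x, y, z in rad, then the opening in per cent of the stroke, from 0 (shut) to 100 (fully open). In form: [[x, y, z, ax, ay, az, hand], ...]. A call has 1 to 10 rows; each row is the pose to reach, as a shift and turn from the pose commanded when the call began, along the tool's axes at that moment; what a row does not reach only later rows make up. A row lasts 1/8 s, in which the tool goes at most 62.5 mm and 10.7 degrees, less where a joint would pass 70% of its speed; a pose out of reach is approached as far as the arm can. A call with a gripper value outside its range is refused whole. The fingers move at their own pace and stop on an object; "grip_force" is the grip in N (left out, the last holds). Time passes only in rows, so rows that repeat a pose let the fingers close. It gives the time, the measured TCP pose, the force and the opening at its end, in the units of the state.
- manip.sense(): the state, without advancing time (a new reading comes with each control period).
- manip.read_camera(name): name is "scene" or "side" or "wrist"; returns (picture, depth): 384x512x3 uint8, blue, green, red; 384x512 float32, m along the optical axis (not along the pixel's ray), 0 where there is no reading.
- manip.camera_info(name): a dict with "K" (3x3 intrinsics, pixels), "k1" (the pictures are not rectified: a ray, as slopes to the right and down, at radius r is drawn at 1 + k1 r^2 times it, then the intrinsics apply), "R" (3x3) and "t" (3): a world point X has camera coordinates R X + t. Camera axes: x right, y down, z forward; pixel columns grow to the right and rows downward; lengths in m; the calibration is good to about 2 mm. A picture is of the moment at which its call begins: read the wrist's pose just before it. camera_info takes no time and is no camera call; for the wrist camera it gives the pose at the moment of the call.
- manip.close_job(): hands the job in, once; it reports no verdict.
Trained networks look in the newest picture that a camera, given by its name, has taken for a name from the list of things; names that differ only in an ending like _2 or _b are one class to them, and where a whole thing is asked for, a point or a joint stands for the part that bears it (a point fixed in the world has none). Each returns a list of dicts, best first, with "p" (0 to 1); they miss things now and then, are a little off and sometimes report something else, mostly with a low value. They report only what shows in the picture. A call takes as long as a camera call. They do not tell look-alikes from the thing itself.
- manip.cut_out(label, camera): "pixels" (384x512 bool, what is visible of it) and "extent" ([left, top, right, bottom] in pixels, round what is visible of it).
The state is a dict: "time_s": time; "q": joint angles; "qd": joint speeds; "joint_efforts": joint torques, N m; "tool_pos": TCP position; "tcp_rot": TCP orientation; "wrist_force": force on the tool from outside, world axes, zero at the start; "torque": the same for the moment, N m; "width": finger opening in m.
Only numpy, scipy, OpenCV 4.12 (cv2) and the standard library are available. Lean on these libraries where they do the work, as an engineer would, in place of code of your own. Each camera call takes 0.05 s, during which the arm holds its last target. There are 200 camera calls.

TASK

Park the specimen cup in front of the reader, touching the shuttle with your fingers only from outside and gripping or lifting nothing. First push the black outer face of the small stop slide on the shuttle's right side until it is fully in; then push the sprung carriage by its grey block to the far end of its travel and let go, so that it springs back and catches on the stop pin half way. Do not touch the cup on the carriage, and leave the bottle, the tape and the spare cup where they stand.

Things in the scene. Friction and masses are not known exactly. Their poses are not given: they have to be found in the camera images.
- shuttle_base: Fixed base: aluminium plate 215x215x10 mm, x -95..120, y -112..102 mm. Origin on the table. Its x is the way the carriage is pushed (roughly away from the robot), y to the left, z up. Two rods along x carry the carriage; their end blocks are 35 mm high, at x -82 and 112 mm. At left (x 10..70, y 64..100 mm) stands the white reader, 102 mm high, dark window facing the rods.
- carriage (a joint): Sprung grey carriage's travel along base +x: 0 home, 0.070 m far end stop. Spring 3.6 N at 0 to 7.8 N at the end, drawing it home, damped (returns at under 0.25 m/s). With the stop slide in, its tooth rides over the stop pin on the way out (a few N more before 0.040); on release it returns and catches on the pin at 0.040, cup before the reader. With the slide out it returns to 0.
- push_face (a point): Centre of the face to push: rear face (facing base -x, towards the robot) of the carriage's grey block, 90 mm wide, 34 to 86 mm above the table, 36 mm deep. Point 60 mm above the table, at x -75, y 0 mm of the base when home; moves with the carriage. Nothing stands behind it but the plate and the 35 mm high end block.
- stop_slide (a joint): Travel of the small black-headed stop slide along base +y (inwards): 0 out (starts between 0 and 0.005), 0.020 m fully in against its stop. Friction of about 3 N holds it where it is left. On it stands a steel pin 8 mm thick, sprung upwards, its top 36 mm above the table.
- stop_face (a point): Centre of the outer face (facing base -y) of the stop slide's black head, to be pushed towards base +y. Head: 40x10 mm, 12 to 60 mm above the table. Point 40 mm above the table, at x 18, y -105 mm of the base with the slide out; moves with the slide. The head's back and two ends are clad in bare steel (46 mm along x, to 3 mm short of the outer face); fingers press there only if they grip it.
- nest (a point): Centre of the square nest on the carriage, on its floor, 46 mm above the table; the nest's rim is 60 mm above the table. Moves with the carriage (at x = 2 mm of the base when home).
- cup: Clear specimen cup with a white lid, 55 mm diameter, 72 mm high, standing loose in the nest. Origin at the centre of its underside, z up.
- bottle: Brown dropper bottle, 33 mm diameter, 106 mm high, standing loose on the table to the left of the shuttle. Origin at the centre of its underside.
- tape: Roll of tan tape lying on the table at the left, 58 mm diameter, 19 mm high. Origin at the centre of its underside.
- spare_cup: A second clear specimen cup with a white lid, 55 mm diameter, 72 mm high, standing on the table at the right front of the shuttle. Origin at the centre of its underside.
Things that resemble listed ones, but are neither listed nor needed, are in the scene too. What is shaped like the cup but blue or turquoise is not meant.

How it is judged:
By the outcome, as a careful person would: the job done as asked, in the order asked, and still so for the second after the job is handed in, with the robot touching nothing.
It also fails if it takes over 58 s, if anything falls off the work surface, if the arm or the gripper's body presses on something with over 40 N, if the wrist force passes 120 N, or if a joint passes its speed limit or range.

## Working session

There is one attempt and no reset: what is moved stays moved. The work goes in short steps, Python scripts to look and compute and a tool call to move; the robot and the scene stay as the last step left them, time stands still between calls to the robot, and variables do not carry over. Pictures are saved under pics/ and viewed, about 8 in all and at most 12, crops included, and the job is handed in when it is done.

Besides the shell and the picture viewer there is one more tool, called after "Call:" as name(argument=value, ...), one argument or row to a line, values as JSON. jog_arm: Moves the arm, as the interface text tells. Its arguments: {"type":"object","properties":{"moves":{"type":"array"},"grip_force":{"type":"number"}},"required":["moves"]}

```bash
mkdir -p pics; cat > h.py <<'E'
import numpy as np, cv2
from workcell import manip
from scipy.spatial.transform import Rotation as Ro
def cam(n):
    ci=manip.camera_info(n); p,d=manip.read_camera(n); return ci,p,d
def world(ci,d,us,vs):
    K=np.array(ci["K"]);k=ci["k1"];xd=(us-K[0,2])/K[0,0];yd=(vs-K[1,2])/K[1,1]
    x,y=xd.copy(),yd.copy()
    for _ in range(15):
        f=1+k*(x*x+y*y);x,y=xd/f,yd/f
    z=d[vs.astype(int),us.astype(int)]
    C=np.stack([x*z,y*z,z],-1); R=np.array(ci["R"]);t=np.array(ci["t"])
    W=(C-t)@R; W[z==0]=np.nan; return W
def cloud(ci,d):
    v,u=np.mgrid[0:384,0:512]; return world(ci,d,u.ravel().astype(float),v.ravel().astype(float)).reshape(384,512,3)
def proj(ci,X):
    C=np.array(ci["R"])@np.array(X)+np.array(ci["t"]);x,y=C[:2]/C[2];f=1+ci["k1"]*(x*x+y*y)
    K=np.array(ci["K"]);return K[0,0]*x*f+K[0,2],K[1,1]*y*f+K[1,2]
E
python3 - <<'E'
from h import *
ims=[]
for n in ["scene","side"]:
    ci,p,d=cam(n); ims.append(p); np.savez(n+".npz",p=p,d=d)
    W=cloud(ci,d)
    print(n,-np.array(ci["R"]).T@ci["t"])
    for l in ["shuttle_base","push_face","stop_slide","stop_face","cup","spare_cup","bottle","tape"]:
        for r in manip.cut_out(l,n)[:3]:
            w=W[r["pixels"]]; print(l,round(r["p"],2),r["extent"],np.nanmedian(w,0).round(3),np.nanpercentile(w,2,axis=0).round(3),np.nanpercentile(w,98,axis=0).round(3))
    cv2.imwrite(f"pics/{n}0.png",cv2.resize(p,(800,600)))
print(manip.sense())
E
```

```text
scene [-0.09651458  0.3611109   0.88134768]
shuttle_base 0.79 [230.7, 164.5, 314.6, 230.4] [ 0.483 -0.02   0.019] [ 0.406 -0.157  0.007] [0.624 0.064 0.102]
push_face 0.78 [256.0, 179.1, 292.6, 214.3] [ 0.458 -0.024  0.07 ] [ 0.432 -0.097  0.042] [0.553 0.02  0.089]
stop_slide 0.71 [293.2, 175.9, 308.7, 192.8] [ 0.501 -0.135  0.031] [ 0.477 -0.188  0.   ] [ 0.55  -0.114  0.062]
stop_slide 0.29 [254.3, 178.3, 294.1, 216.7] [ 0.46  -0.025  0.064] [ 0.431 -0.103  0.012] [0.556 0.02  0.089]
stop_face 0.57 [230.6, 165.5, 316.5, 229.9] [ 0.486 -0.023  0.016] [ 0.405 -0.165  0.001] [0.627 0.064 0.103]
stop_face 0.57 [210.2, 168.6, 222.3, 197.6] [0.613 0.092 0.047] [ 0.606  0.057 -0.001] [0.692 0.106 0.101]
cup 0.81 [262.9, 164.0, 280.8, 194.4] [ 0.506 -0.039  0.116] [ 0.49  -0.066  0.06 ] [ 0.536 -0.02   0.121]
cup 0.76 [177.4, 176.2, 193.5, 201.2] [0.626 0.176 0.07 ] [0.613 0.151 0.008] [0.661 0.197 0.075]
cup 0.74 [175.7, 232.5, 196.3, 268.0] [0.436 0.247 0.071] [ 0.421  0.221 -0.001] [0.475 0.27  0.075]
spare_cup 0.77 [342.1, 199.0, 363.7, 229.0] [ 0.335 -0.189  0.071] [ 0.317 -0.221  0.
[... 1758 characters left out ...]
21]
{'time_s': 0.9, 'q': array([ 1.12488237,  0.47696683,  0.02242155,  1.55539445, -0.01150694,
        1.10931891, -0.08309567]), 'qd': array([ 1.68591870e-04,  7.25258266e-04,  2.31309376e-04, -4.71825253e-04,
        8.33858369e-05,  7.99364178e-04, -1.35910746e-04]), 'joint_efforts': array([ 3.51872295e-04, -5.96306133e+01,  1.60687599e+00, -2.81545168e+01,
        1.26603051e-02,  1.55302587e-03, -1.40701594e-06]), 'tool_pos': array([ 0.22371251, -0.63686576,  0.24533293]), 'tcp_rot': array([3.09685842e+00, 5.28050776e-01, 3.24217796e-05]), 'wrist_force': array([0.33389293, 0.06590197, 0.50254562]), 'torque': array([ 0.00418185,  0.02912695, -0.0260719 ]), 'width': 0.08531360005457335}
```

```bash
python3 - <<'E'
from h import *
a=np.load("scene.npz")["p"][150:245,160:380];b=np.load("side.npz")["p"][140:275,160:320]
cv2.imwrite("pics/c1.png",np.vstack([cv2.resize(a,(660,285),interpolation=2),cv2.resize(b,(660,310)[::1],interpolation=2) if 0 else np.pad(cv2.resize(b,(370,312),interpolation=2),((0,0),(0,290),(0,0)))]))
# fit base yaw: plate pixels + carriage block faces
for n in ["scene","side"]:
    ci=manip.camera_info(n);d=np.load(n+".npz")["d"];W=cloud(ci,d).reshape(-1,3)
    def rect(zl,zh,x0,x1,y0,y1,t):
        m=(W[:,2]>zl)&(W[:,2]<zh)&(W[:,0]>x0)&(W[:,0]<x1)&(W[:,1]>y0)&(W[:,1]<y1)
        P=W[m][:,:2]; r=cv2.minAreaRect((P*1000).astype(np.float32)); print(n,t,m.sum(),r)
    rect(.007,.014,.38,.66,-.19,.09,"plate")
    rect(.081,.091,.40,.56,-.13,.05,"block top")
    rect(.115,.125,.45,.56,-.1,.01,"lid")
    rect(.095,.11,.50,.64,.0,.08,"reader")
    rect(.055,.065,.46,.53,-.17,-.1,"head")
E
```

```text
scene plate 1714 ((531.82861328125, -28.0972900390625), (269.2879333496094, 218.002197265625), 70.50166320800781)
scene block top 407 ((496.87713623046875, -16.27963638305664), (150.26937866210938, 87.25405883789062), 13.936178207397461)
scene lid 235 ((516.1096801757812, -45.45710754394531), (54.847206115722656, 52.79817199707031), 32.796566009521484)
scene reader 191 ((579.0145263671875, 20.406227111816406), (35.920658111572266, 59.880645751953125), 74.60428619384766)
scene head 50 ((496.85107421875, -139.49130249023438), (11.346817016601562, 44.96104049682617), 70.77849578857422)
side plate 823 ((522.4675903320312, -51.24684143066406), (217.040771484375, 214.85955810546875), 70.11244201660156)
side block top 243 ((495.5977478027344, -10.24383544921875), (146.3185577392578, 81.71612548828125), 13.159156799316406)
side lid 123 ((514.84521484375, -43.63664627075195), (51.88869857788086, 54.756187438964844), 12.196514129638672)
side reader 149 ((577.5867309570312, 22.409313201904297), (34.21009826660156, 58.775360107421875), 73.34807586669922)
side head 18 ((484.719482421875, -135.0912628173828), (9.378466606140137, 19.988056182861328), 71.23507690429688)
```

View pics/scene0.png

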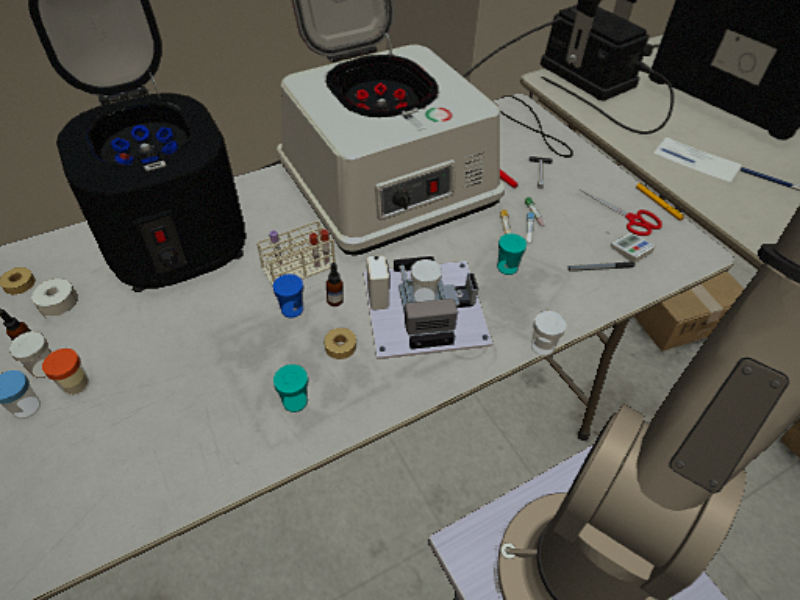

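View pics/c1.png

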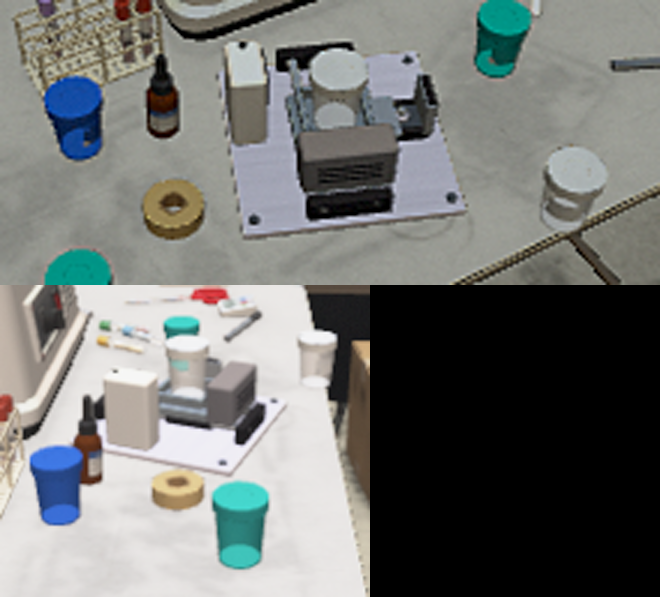

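The scene view shows one shuttle, at about (432,308) in the 800x600 picture. The black stop head is on its right at (472,290), and the grey block is at (430,318). The cup sits in the nest at (425,275).

Look-alikes for the cup are the spare cup at (548,332), white-lidded cups at the far left, and teal and blue cups at (510,254), (292,388) and (289,296). Other black parts are the end blocks at (432,340) and (410,265). The head is the upright one on the right (-y) side.

The fits agree on yaw of about -19° and an origin near (0.5135, -0.044).

Call:
jog_arm(
  moves=[
    [391,-334,0,0,0,0.669,0],
    [391,-334,0,0,0,0.669,0],
    [391,-334,0,0,0,0.669,0],
    [391,-334,0,0,0,0.669,0],
    [391,-334,0,0,0,0.669,0],
    [391,-334,0,0,0,0.669,0],
    [391,-334,0,0,0,0.669,0],
    [391,-334,0,0,0,0.669,0],
    [391,-334,0,0,0,0.669,0],
    [391,-334,0,0,0,0.669,0],
  ],
)

```text
time_s: 2.15
tool_pos: [0.4823, -0.1915, 0.2454]
tcp_rot: [3.099, -0.514, 0.0]
wrist_force: [0.2, -0.2, -0.2]
width: -0.0001
```

```bash
python3 - <<'E'
from h import *
ci,p,d=cam("wrist");W=cloud(ci,d);cv2.imwrite("pics/w1.png",p)
for l in ["push_face","stop_face","cup"]:
    for r in manip.cut_out(l,"wrist")[:2]: print(l,round(r["p"],2),r["extent"],np.nanmedian(W[r["pixels"]],0).round(3))
W=W.reshape(-1,3)
def rect(zl,zh,x0,x1,y0,y1,t):
    m=(W[:,2]>zl)&(W[:,2]<zh)&(W[:,0]>x0)&(W[:,0]<x1)&(W[:,1]>y0)&(W[:,1]<y1)
    if m.sum()>5: print(t,m.sum(),np.round(cv2.boxPoints(cv2.minAreaRect((W[m][:,:2]*1000).astype(np.float32)))),cv2.minAreaRect((W[m][:,:2]*1000).astype(np.float32)))
rect(.054,.066,.46,.53,-.17,-.11,"head");rect(.080,.092,.41,.52,-.1,.04,"block");rect(.112,.124,.45,.56,-.1,.01,"lid");rect(.095,.108,.5,.64,0,.08,"reader")
c,s=np.cos(np.radians(19)),-np.sin(np.radians(19));R=np.array([[c,-s],[s,c]])
for b,z in [((18,-101),.06),((-75,0),.06),((2,0),.118),((40,82),.102)]:
    w=np.array([.5135,-.044])+R@np.array(b)/1000; print(b,w.round(4),np.round(proj(ci,[*w,z])))
E
```

```text
push_face 0.68 [63.0, 144.5, 177.6, 265.5] [ 0.481 -0.058  0.059]
push_face 0.61 [173.4, 143.8, 213.3, 193.1] [ 0.505 -0.139  0.039]
stop_face 0.94 [174.2, 148.0, 213.6, 191.1] [ 0.504 -0.139  0.039]
cup 0.66 [269.0, 64.1, 332.8, 127.3] [ 0.54  -0.261  0.072]
cup 0.57 [49.7, 167.5, 131.8, 236.4] [ 0.519 -0.057  0.117]
head 513 [[ 475. -140.]
 [ 518. -155.]
 [ 522. -144.]
 [ 480. -128.]] ((498.75225830078125, -141.56619262695312), (12.478348731994629, 45.38045120239258), 69.86580657958984)
block 2767 [[430. -64.]
 [513. -91.]
 [541.  -6.]
 [458.  21.]] ((485.70465087890625, -34.850746154785156), (89.57211303710938, 87.13824462890625), 71.63374328613281)
lid 3009 [[479. -41.]
 [511. -85.]
 [555. -53.]
 [523.  -9.]] ((516.5226440429688, -47.1651611328125), (54.40870666503906, 54.36735534667969), 36.0523681640625)
reader 861 [[543.  12.]
 [595. -17.]
 [606.   1.]
 [553.  31.]] ((574.4109497070312, 6.576934814453125), (20.942424774169922, 60.25080490112305), 60.376251220703125)
(18, -101) [ 0.4976 -0.1454] [202. 173.]
(-75, 0) [ 0.4426 -0.0196] [115. 255.]
(2, 0) [ 0.5154 -0.0447] [ 77. 207.]
(40, 82) [0.578  0.0205] [ -8. 161.]
```

View pics/w1.png

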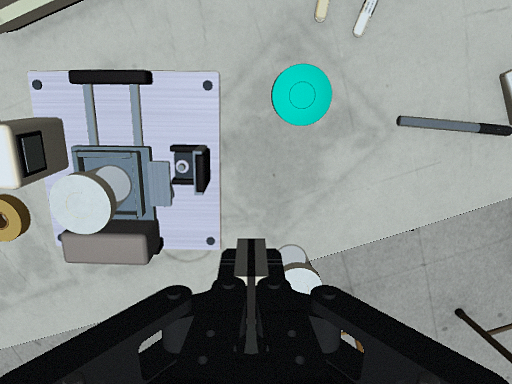

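The wrist view confirms the stop head at (192,170), the grey block at (110,245), and the cup in the nest at (85,200). A teal cup stands at (302,95), clear of the path. I'm already lined up with the head, so I'll descend and approach it.

Call:
jog_arm(
  moves=[
    [0,0,60,0,0,0,0],
    [0,0,120,0,0,0,0],
    [0,0,170,0,0,0,0],
    [0,0,200,0,0,0,0],
    [0,0,200,0,0,0,0],
    [0,-12,200,0,0,0,0],
    [0,-20,200,0,0,0,0],
    [0,-25,200,0,0,0,0],
    [0,-25,200,0,0,0,0],
  ],
)

```text
time_s: 3.48
tool_pos: [0.4907, -0.1679, 0.046]
tcp_rot: [-3.099, 0.516, -0.002]
wrist_force: [0.9, -0.1, -0.1]
width: -0.0
```

```bash
python3 - <<'E'
from h import *
ci,p,d=cam("wrist");cv2.imwrite("pics/w2.png",p)
E
```

```text
(no output)
```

View pics/w2.png

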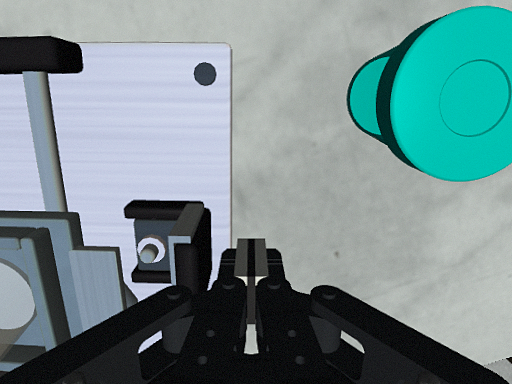

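Call:
jog_arm(
  moves=[
    [0,-5,0,0,0,0,0],
    [0,-10,0,0,0,0,0],
    [0,-14,0,0,0,0,0],
    [0,-14,0,0,0,0,0],
  ],
)

```text
time_s: 4.03
tool_pos: [0.4947, -0.1552, 0.0453]
tcp_rot: [3.099, -0.518, 0.0]
wrist_force: [-0.0, -0.5, 0.3]
width: 0.0001
```

Call:
jog_arm(
  moves=[
    [0,-3,0,0,0,0,0],
    [0,-6,0,0,0,0,0],
    [0,-8,0,0,0,0,0],
    [0,-10,0,0,0,0,0],
  ],
)

```text
time_s: 4.53
tool_pos: [0.4981, -0.1458, 0.0453]
tcp_rot: [3.099, -0.518, 0.001]
wrist_force: [0.6, -3.4, 0.5]
width: 0.0002
```

Call:
jog_arm(
  moves=[
    [0,-3,0,0,0,0,0],
    [0,-6,0,0,0,0,0],
    [0,-8,0,0,0,0,0],
    [0,-8,0,0,0,0,0],
  ],
)

```text
time_s: 5.03
tool_pos: [0.4987, -0.1438, 0.0454]
tcp_rot: [3.092, -0.525, -0.002]
wrist_force: [-3.8, -17.4, 2.3]
width: 0.0001
```

Call:
jog_arm(
  moves=[
    [0,-2,0,0,0,0,0],
    [0,-3,0,0,0,0,0],
    [0,-3,0,0,0,0,0],
  ],
)

```text
time_s: 5.4
tool_pos: [0.4988, -0.1436, 0.0454]
tcp_rot: [3.089, -0.528, -0.003]
wrist_force: [-5.2, -24.2, 3.6]
width: 0.0003
```

Call:
jog_arm(
  moves=[
    [0,15,0,0,0,0,0],
    [0,35,0,0,0,0,0],
    [0,45,0,0,0,0,0],
    [0,45,-80,0,0,0,0],
    [0,45,-140,0,0,0,0],
    [0,45,-200,0,0,0,0],
    [0,45,-200,0,0,0,0],
    [0,45,-200,0,0,0,0],
  ],
)

```text
time_s: 6.4
tool_pos: [0.4872, -0.1773, 0.2457]
tcp_rot: [-3.099, 0.516, -0.002]
wrist_force: [-0.5, 0.8, -0.3]
width: 0.0002
```

```bash
python3 - <<'E'
from h import *
ci,p,d=cam("wrist");W=cloud(ci,d);cv2.imwrite("pics/w3.png",cv2.resize(p[60:300,0:320],(800,600),interpolation=2))
W=W.reshape(-1,3)
m=(W[:,2]>.054)&(W[:,2]<.066)&(W[:,0]>.46)&(W[:,0]<.54)&(W[:,1]>-.17)&(W[:,1]<-.095)
c,s=np.cos(np.radians(19)),-np.sin(np.radians(19));R=np.array([[c,-s],[s,c]])
B=(W[m][:,:2]-[.5135,-.044])@R*1000
print(m.sum(),np.percentile(B,[2,50,98],axis=0).round(1),cv2.minAreaRect((W[m][:,:2]*1000).astype(np.float32)))
E
```

```text
513 [[ -3.5 -85.9]
 [ 19.  -80.2]
 [ 39.8 -74.1]] ((504.499267578125, -125.47613525390625), (12.323446273803711, 45.62289810180664), 70.48979949951172)
```

View pics/w3.png

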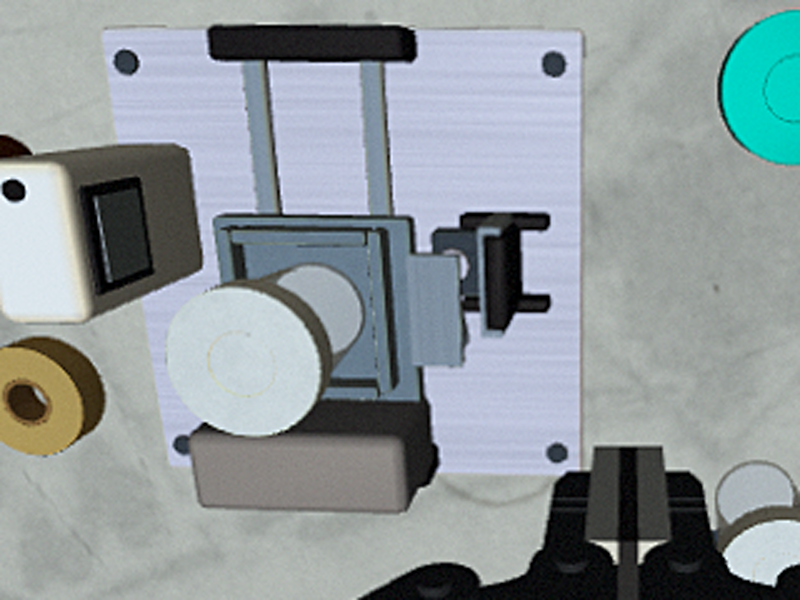

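The slide moved 17 mm, and the head's outer face is now at base y of about -86. That means fully in, with the stop felt at 24 N. Next I'll go behind the grey block.

Call:
jog_arm(
  moves=[
    [-60,-60,0,0,0,0,0],
    [-117,-135,0,0,0,0,0],
    [-117,-135,0,0,0,0,0],
    [-117,-135,0,0,0,0,0],
    [-117,-135,0,0,0,0,0],
    [-117,-135,0,0,0,0,0],
  ],
)

```text
time_s: 7.2
tool_pos: [0.42, -0.0134, 0.2445]
tcp_rot: [3.098, -0.521, -0.002]
wrist_force: [0.8, -0.3, -0.6]
width: 0.0
```

```bash
python3 - <<'E'
from h import *
ci=manip.camera_info("wrist");s=manip.sense();C=-np.array(ci["R"]).T@ci["t"]
print(Ro.from_rotvec(s["tcp_rot"]).inv().apply(C-s["tool_pos"]),s["q"].round(2))
E
```

```text
[ 0.07599838  0.0003881  -0.12825656] [ 0.11  0.07 -0.23  2.11  0.02  0.96 -2.04]
```

Call:
jog_arm(
  moves=[
    [0,0,50,0,0,0,0],
    [0,0,100,0,0,0,0],
    [0,0,140,0,0,0,0],
    [0,0,160,0,0,0,0],
    [0,0,176,0,0,0,0],
    [0,0,176,0,0,0,0],
  ],
)

```text
time_s: 7.95
tool_pos: [0.4193, -0.0132, 0.0681]
tcp_rot: [3.097, -0.52, -0.005]
wrist_force: [-1.5, -0.7, 0.5]
width: 0.0001
```

Call:
jog_arm(
  moves=[
    [8,0,0,0,0,0,0],
    [14,0,0,0,0,0,0],
    [20,0,0,0,0,0,0],
    [28,0,0,0,0,0,0],
    [28,0,0,0,0,0,0],
  ],
)

```text
time_s: 8.57
tool_pos: [0.4462, -0.0216, 0.0694]
tcp_rot: [3.098, -0.518, -0.002]
wrist_force: [-4.6, 2.2, 2.8]
width: -0.0001
```

Call:
jog_arm(
  moves=[
    [8,0,0,0,0,0,0],
    [16,0,0,0,0,0,0],
    [24,0,0,0,0,0,0],
    [32,0,0,0,0,0,0],
    [40,0,0,0,0,0,0],
    [48,0,0,0,0,0,0],
    [48,0,0,0,0,0,0],
  ],
)

```text
time_s: 9.45
tool_pos: [0.4899, -0.0376, 0.0688]
tcp_rot: [3.097, -0.519, -0.007]
wrist_force: [-7.4, -0.2, 3.6]
width: -0.0001
```

Call:
jog_arm(
  moves=[
    [4,0,0,0,0,0,0],
    [8,0,0,0,0,0,0],
    [10,0,0,0,0,0,0],
    [10,0,0,0,0,0,0],
  ],
)

```text
time_s: 9.95
tool_pos: [0.4988, -0.0408, 0.0688]
tcp_rot: [3.097, -0.518, -0.008]
wrist_force: [-8.9, -0.2, 3.9]
width: 0.0
```

Call:
jog_arm(
  moves=[
    [3,0,0,0,0,0,0],
    [5,0,0,0,0,0,0],
    [6,0,0,0,0,0,0],
    [6,0,0,0,0,0,0],
  ],
)

```text
time_s: 10.45
tool_pos: [0.4995, -0.0411, 0.0684]
tcp_rot: [3.096, -0.516, -0.023]
wrist_force: [-22.8, 5.1, 19.5]
width: -0.0001
```

The end stop is reached: force rose to 23 N with no further travel. I'll let go and retreat.

Call:
jog_arm(
  moves=[
    [-50,0,0,0,0,0,0],
    [-80,0,0,0,0,0,0],
    [-83,0,0,0,0,0,0],
    [-83,0,0,0,0,0,0],
    [-83,0,-60,0,0,0,0],
    [-83,0,-120,0,0,0,0],
    [-83,0,-170,0,0,0,0],
    [-83,0,-170,0,0,0,0],
    [-83,0,-170,0,0,0,0],
  ],
)

```text
time_s: 11.58
tool_pos: [0.4293, -0.0155, 0.2393]
tcp_rot: [-3.098, 0.519, -0.001]
wrist_force: [0.0, -0.5, -1.4]
width: 0.0002
```

```bash
python3 - <<'E'
from h import *
c,s=np.cos(np.radians(19)),-np.sin(np.radians(19));R=np.array([[c,-s],[s,c]])
ims=[]
for n in ["wrist","side"]:
    ci,p,d=cam(n);W=cloud(ci,d).reshape(-1,3);ims.append(p)
    B=np.c_[(W[:,:2]-[.5135,-.044])@R,W[:,2]]*1000
    for t,z0,z1,x0,x1,y0,y1 in [("block",80,92,-110,60,-60,60),("lid",112,124,-60,100,-50,50),("head",54,66,-20,60,-120,-65)]:
        m=(B[:,2]>z0)&(B[:,2]<z1)&(B[:,0]>x0)&(B[:,0]<x1)&(B[:,1]>y0)&(B[:,1]<y1)
        if m.sum()>5: print(n,t,m.sum(),np.percentile(B[m],[2,50,98],axis=0).round(1).tolist())
    for l in ["bottle","tape","spare_cup"]:
        for r in manip.cut_out(l,n)[:1]: print(n,l,round(r["p"],2),np.nanmedian(W.reshape(384,512,3)[r["pixels"]],0).round(3))
cv2.imwrite("pics/f.png",np.hstack([cv2.resize(ims[0],(400,300)),cv2.resize(ims[1][140:275,160:340],(400,300),interpolation=2)]))
E
```

```text
wrist block 4602 [[-33.2, -42.9, 81.4], [-14.6, 0.4, 85.5], [37.7, 59.2, 87.3]]
wrist lid 3208 [[20.6, -21.3, 115.2], [38.0, 3.7, 119.7], [51.2, 29.2, 122.9]]
wrist head 710 [[-3.7, -85.5, 55.0], [18.9, -79.1, 58.8], [40.2, -73.8, 61.0]]
wrist bottle 0.78 [0.615 0.082 0.055]
wrist tape 0.67 [0.517 0.123 0.018]
wrist spare_cup 0.64 [ 0.351 -0.193  0.071]
side block 241 [[-36.6, -38.4, 80.6], [-15.6, 12.9, 86.2], [50.7, 44.8, 91.7]]
side lid 141 [[9.9, -27.2, 112.3], [34.6, 5.0, 118.9], [58.9, 23.7, 121.4]]
side head 11 [[25.2, -83.6, 55.2], [30.5, -77.2, 59.0], [37.2, -72.2, 61.1]]
side bottle 0.57 [0.616 0.1   0.05 ]
side tape 0.9 [0.516 0.141 0.019]
side spare_cup 0.53 [ 0.345 -0.18   0.047]
```

View pics/f.png

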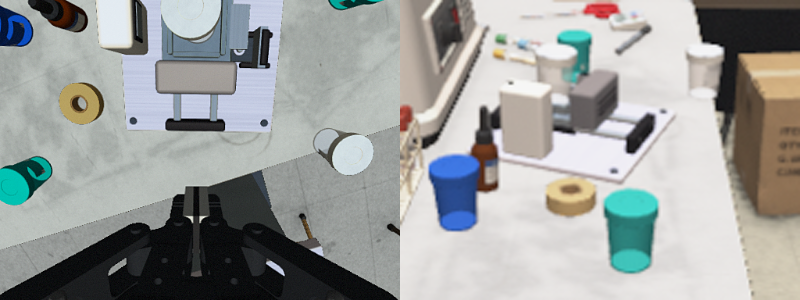

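```bash
python3 - <<'E'
from h import *
c,s=np.cos(np.radians(19)),-np.sin(np.radians(19));R=np.array([[c,-s],[s,c]])
def f(n,d,x0,x1):
    W=cloud(manip.camera_info(n),d).reshape(-1,3);B=np.c_[(W[:,:2]-[.5135,-.044])@R,W[:,2]]*1000
    m=(B[:,2]>112)&(B[:,2]<124)&(B[:,0]>x0)&(B[:,0]<x1)&(abs(B[:,1])<45)
    P=B[m];A=np.c_[P[:,:2],np.ones(len(P))];print(n,len(P),cv2.minEnclosingCircle(P[:,:2].astype(np.float32)),"slope",np.linalg.lstsq(A,P[:,2],rcond=None)[0].round(3))
for n in ["scene","side"]:
    f(n,np.load(n+".npz")["d"],-60,60)
    ci,p,d=cam(n);f(n,d,-20,100)
    if n=="scene":cv2.imwrite("pics/g.png",cv2.resize(p[140:245,190:330],(800,600),interpolation=2))
E
```

```text
scene 250 ((2.6029508113861084, 0.4200841784477234), 28.865137100219727) slope [ 2.40000e-02 -1.90000e-02  1.18136e+02]
scene 185 ((37.65855407714844, -1.0597360134124756), 26.893373489379883) slope [ 8.60000e-02 -6.00000e-03  1.15844e+02]
side 140 ((2.6842589378356934, 0.2570768892765045), 28.752538681030273) slope [ 1.90000e-02 -5.20000e-02  1.18099e+02]
side 134 ((40.595497131347656, -2.1821110248565674), 28.428998947143555) slope [ 3.20000e-02 -5.60000e-02  1.17151e+02]
```

View pics/g.png

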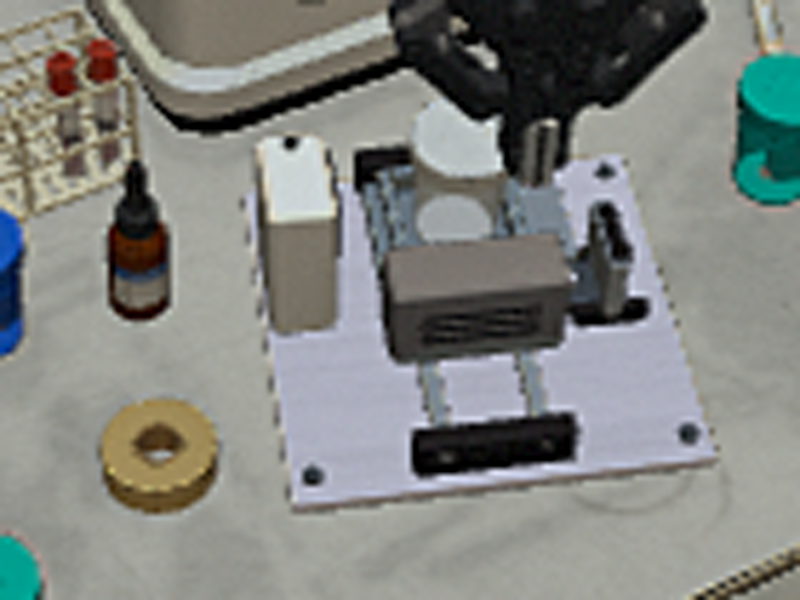

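The carriage is caught at about 0.040 m. The cup stands upright in the nest in front of the reader, having moved 38 mm with the carriage. The slide is still in, and the bottle, tape and spare cup are where they were. The gripper is clear of everything, so I'm handing in.

```bash
python3 -c "
from workcell import manip
print(manip.close_job())"
```

```text
the job is handed in; nothing more can be done
None
```

The cup is parked in front of the reader, and the job was handed in at about 12 s on the robot's clock. No verdict was reported.

- **Stop slide:** I pushed the black head inward from outside with the closed fingers until it stopped, at about 24 N. It moved about 17 mm, leaving its outer face at base y of about -86 mm. The text gives -85 mm for fully in.
- **Carriage:** I pushed the grey block to the end stop, where force rose to about 30 N with no further travel. I then let go and retreated upward.

**Last checks:**
- The block's rear face is at base x of about -35 mm, so the carriage is caught at about 0.040 m.
- The cup stands upright in its nest. Its lid moved about 38 mm in the side view; the scene camera gave 35 mm, but the gripper partly hid the lid there.
- The slide is still in.
- The side camera put the bottle, tape and spare cup where they were at the start. The wrist camera's readings differed by 1–2 cm, which I put down to it seeing different sides of them.
- The robot was touching nothing when I handed in.

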